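Turn the tool tray round, pack the turned feet, lid and hasp the tub

ROBOT

A 6-joint arm with a two-finger parallel gripper is mounted at the origin on the work surface. World frame = base frame: x ahead of the robot, y to its left, z up, the work surface at z = 0. Lengths are in m, angles in rad, forces in N, time in s.
With the tool pointing down it reaches from about 0.35 to 0.8 m from the base axis. Payload 7.3 kg.
Tool frame: the origin (TCP) lies between the finger pads; the fingertips stand 25 mm ahead of it and the grasp point (between the pads) lies 6 mm ahead of it (r.tip_extent is the distance from the TCP to the fingertips, in m); z points along the fingers, y is the line along which they close (so a half turn about z gives the same grasp; the last joint's range is limited). The gripper opens to 85 mm and grips with 20 to 120 N. Pads are 22 mm wide; open, the fingers measure 114 mm over their backs; the gripper's body (76 mm by 85 mm) begins 54 mm behind the grasp point. The pads swing forward as they close: fully open they stand 13 mm farther back than shut.
Start: joints at [-1.256, 0.342, 1.524, -0, 1.275, -0.146], TCP at [0.233, -0.47, 0.227] pointing down, gripper open.
Joint ranges: [-2.53, 2.53], [-0.77, 2.02], [0.04, 2.7], [-1, 4.14], [0.28, 2.66], [-3.11, 3.11]. Speed limits (rad/s): [2.57, 2.57, 3.14, 3.14, 3.14, 3.14].

INTERFACE

Orientations are given as a unit quaternion [x, y, z, w].
In Python, from workcell import r, command_gripper, optics gives the robot as it stands. The module is installed in compiled form; this text tells all that it offers. Calls block until the motion is done:
- r.reach(position, orientation): joint-space move of the TCP to a pose.
- r.move_straight(position, orientation=None, speed=0.15, max_force=None): straight line of the TCP; orientation=None keeps the orientation; speed is the mean speed in m/s. With max_force (N) it stops when the force on the tool has changed by that much, and returns True; else False.
- r.movej(angles): joint-space move.
- command_gripper(opening, force=None): finger opening in m; force is the grip in N (None keeps the last); returns when the fingers have stopped.
- r.hold(seconds).
- r.solve_ik(position, orientation): joint angles nearest the present ones, or None.
- r.read_state(): the state.
- optics.get_image(name): name is "scene" or "top"; returns (picture, depth): 384x512x3 uint8, red, green, blue; 384x512 float32, m along the optical axis (not along the pixel's ray), 0 where there is no reading.
- optics.camera_model(name): a dict with "K" (3x3 intrinsics, pixels), "R" (3x3) and "t" (3): a world point X has camera coordinates R X + t. Camera axes: x right, y down, z forward; pixel columns grow to the right and rows downward; lengths in m; the calibration is good to about 2 mm. A picture is of the moment at which its call begins. camera_model takes no time and is no camera call.
A pose or a line that the arm cannot do raises r.PlanningError and nothing moves.
- r.finish_job(): hands the job in; it is judged then, once.
The state is a dict: "time_s": time; "joint_positions": joint angles; "dq": joint speeds; "tau": joint torques, N m; "eef_pos": TCP position; "eef_rot": TCP orientation; "contact_force": force on the tool from outside, world axes, zero at the start; "torque": the same for the moment, N m; "grip_width": finger opening in m; "grip_force": force on a finger pad.
Only numpy, scipy, OpenCV 4.12 (cv2) and the standard library are available. Lean on these libraries where they do the work, as an engineer would, in place of code of your own. Each camera call takes 0.05 s, during which the arm holds its last target. There are 200 camera calls.

TASK

The tray in the storage tub was put in back to front, with its tool handles at the hasp end, so the half lid cannot go on. Swing the green hasp right clear of the tub, lift the tray out, turn it half round and seat it fully home again, then stand every turned wooden foot on the bench upright in its open bay. Last, set the blue lid down flat over the bay with its steel catch plate at the hasp end, swing the hasp fully shut over the catch, let go of everything, and leave the other things on the bench where they are.

Things in the scene. Friction and masses are not known exactly. Their poses are not given: they have to be found in the camera images.
- tub: Grey open-topped plastic storage tub, fixed to the bench, outside 190 (x) x 260 (y) mm, 70 mm high, walls and floor 4 mm. Origin: centre of its underside. Its +y end is the hasp end: a bracket sticks out 46 mm there and carries the hasp.
- hasp (a joint): Angle of the lime-green hasp, a flat bar reaching 62 mm from a vertical pivot outside the tub's +y end. 0 = shut, bar along the tub's -y, reaching 32 mm in over the tub's mouth (or lid); grows anticlockwise seen from above, the bar swinging to the tub's +x side, up to the stop at 1.9; clear of the mouth from about 1.1. Stays where it is left (about 1 N at the knob moves it).
- hasp_knob (a point): Centre of the upright round knob on the hasp, 12 mm across and 30 mm tall (84 to 114 mm above the bench), 48 mm from the pivot. Grip it from above or push it sideways.
- hasp_pivot (a point): The hasp's pivot axis: on the tub, at tub x 0, y +160 mm, 81 mm above the bench. The hasp bar is 16 mm wide and 6 mm thick, its underside 78 mm above the bench, 2 mm above the catch plate of a seated lid.
- tray: Dark tapered plastic tray, a snug fit in the tub. Origin: centre of its underside. 178 (x) x 248 (y) mm at its 50 mm high rim, 166 x 236 mm at its foot, about 0.45 kg. Home it stands on the tub's floor (origin 4 mm above the bench), 2 mm play all round, rim 16 mm below the tub's. +y end: open bay. At the start it is home but back to front.
- tray_grip (a point): On the tray's middle, 71 mm above its underside, in the yellow square carrying post (20 x 20 mm, faces along tray x and y, free from 50 mm up, top at 84 mm). Axes as the tray's. The tray's -y half holds a wooden block with three upright tool handles, part of the tray: 18 mm across, at tray y -65 mm, x -50, 0, +50 mm, tops 91 mm above the underside.
- bay (a point): Centre of the floor of the tray's empty bay, at tray y +60 mm, 3 mm above the tray's underside; axes as the tray's. The bay is 166 mm (x) by 112 mm (y) at its floor, from the 4 mm thick, 48 mm high partition under the post to the end wall.
- lid_grip (a point): Centre of the black round knob (22 mm across, 28 mm tall) on the blue half lid, 18 mm above the underside of the lid's plate and 24 mm above the bench as the lid lies at the start. The knob stands 10.5 mm from the plate's middle towards its -y edge. Axes are the lid's: with the lid home they point as the tub's.
- lid_mid (a point): Middle of the underside of the lid's plate, which rests on the tub's rim when home. Plate 196 (x) x 115 (y) x 4 mm, 0.16 kg; 6 mm high ribs under three edges (not -y) drop inside the tub's walls with 3 mm play. A steel catch plate (40 x 26 mm, 2 mm proud) lies at the +y edge.
- lid_place (a point): On the tub, level with its rim (70 mm up): where lid_mid belongs when the lid is home, at tub y +75.5 mm.
- foot1_mid (a point): Turned wooden furniture foot, standing on its base: base 40 mm across and 14 mm high, above it a stem 24 mm across up to 48 mm; 60 g. The point is on its axis half-way up, 24 mm above its underside; z up its axis. Two to four of the four feet are there.
- foot2_mid (a point): Turned wooden furniture foot, standing on its base: base 40 mm across and 14 mm high, above it a stem 24 mm across up to 48 mm; 60 g. The point is on its axis half-way up, 24 mm above its underside; z up its axis. Two to four of the four feet are there.
- foot3_mid (a point): Turned wooden furniture foot, standing on its base: base 40 mm across and 14 mm high, above it a stem 24 mm across up to 48 mm; 60 g. The point is on its axis half-way up, 24 mm above its underside; z up its axis. Two to four of the four feet are there.
- foot4_mid (a point): Turned wooden furniture foot, standing on its base: base 40 mm across and 14 mm high, above it a stem 24 mm across up to 48 mm; 60 g. The point is on its axis half-way up, 24 mm above its underside; z up its axis. Two to four of the four feet are there.
- jar: Bystander, loose: jar of red pigment, 64 mm across, 100 mm high, black cap. Leave where it is.
- mallet: Bystander, loose: hammer lying flat. Leave where it is.
- brush: Bystander, loose: brush lying flat. Leave where it is.
- chalk1: Bystander, loose: white chalk lump, 62 x 50 x 40 mm. Leave where it is.
- chalk2: Bystander, loose: small white chalk lump, 45 x 38 x 32 mm, lying among the turned feet. Leave where it is.
- cup: Bystander, loose: white cup, 72 mm across, 80 mm high. Leave where it is.
There are look-alikes about, which are no part of the job. Leave any pink or purple look-alike of the part that bears foot2_mid alone.

How it is judged:
By the outcome, as a careful person would: the job done as asked, in the order asked, and still so for the second after the job is handed in, with the robot touching nothing.
Of foot1, foot2, foot3, foot4 only 2 to 4 are there at a start; the rules pass over those that are not, and their reading is None.
At some moment in a run one of foot1, foot2, foot3, foot4 may be knocked a few centimetres aside while the robot is not near it.
It also fails if it takes over 210 s, if anything falls off the work surface, if the arm or the gripper's body presses on something with over 40 N, if the wrist force passes 120 N, or if a joint passes its speed limit or range.

## Working session

There is one attempt and no reset: what is moved stays moved. The work goes in short steps, each a Python script; the robot and the scene stay as the last script left them, time stands still between calls to the robot, and variables do not carry over. Pictures are saved under pics/ and viewed, at most 14 in all, crops included, and the job is handed in when it is done.

```bash
mkdir -p pics; cat > h.py <<'E'
import numpy as np, cv2
from workcell import r, command_gripper, optics
from scipy.spatial.transform import Rotation as Ro
def snap(n):
    im,d=optics.get_image(n); return im,d,optics.camera_model(n)
def save(im,f,box=None,s=1):
    if box: im=im[box[1]:box[3],box[0]:box[2]]
    if s!=1: im=cv2.resize(im,None,fx=s,fy=s,interpolation=cv2.INTER_CUBIC)
    cv2.imwrite(f,cv2.cvtColor(im,cv2.COLOR_RGB2BGR))
def ray(m,u,v,z):   # pixel ray cut with plane z
    R,t=np.array(m['R']),np.array(m['t']); c=-R.T@t
    d=R.T@np.linalg.inv(m['K'])@np.array([u,v,1.]); return c+d*(z-c[2])/d[2]
def cloud(d,m):
    v,u=np.mgrid[:d.shape[0],:d.shape[1]]; K=np.array(m['K'])
    P=np.stack([(u-K[0,2])/K[0,0]*d,(v-K[1,2])/K[1,1]*d,d],-1)-np.array(m['t'])
    return P@np.array(m['R'])
def proj(m,X):
    p=np.array(m['K'])@(np.array(m['R'])@np.array(X)+np.array(m['t'])); return p[:2]/p[2]
def down(yaw): # tool pointing down, tool y (closing line) at world angle yaw
    y=np.array([np.cos(yaw),np.sin(yaw),0]); z=np.array([0,0,-1.]); x=np.cross(y,z)
    return Ro.from_matrix(np.stack([x,y,z],1)).as_quat()
E
python3 - <<'E'
from h import *
for n in("top","scene"):
    im,d,m=snap(n); np.savez(n+'.npz',im=im,d=d); save(im,f'pics/{n}0.png',s=1.5)
    print(n,-np.array(m['R']).T@m['t'],np.array(m['K'])[0,0],np.round(np.array(m['R'])[2],2))
print(r.read_state()['time_s'])
E
```

```text
top [ 0.45409703 -0.03253617  1.62451487] 445.67545269115254 [ 0.07  0.   -1.  ]
scene [ 1.39864827 -0.41569793  0.84517851] 364.44783873931516 [-0.7   0.32 -0.64]
0.1
```

View pics/top0.png

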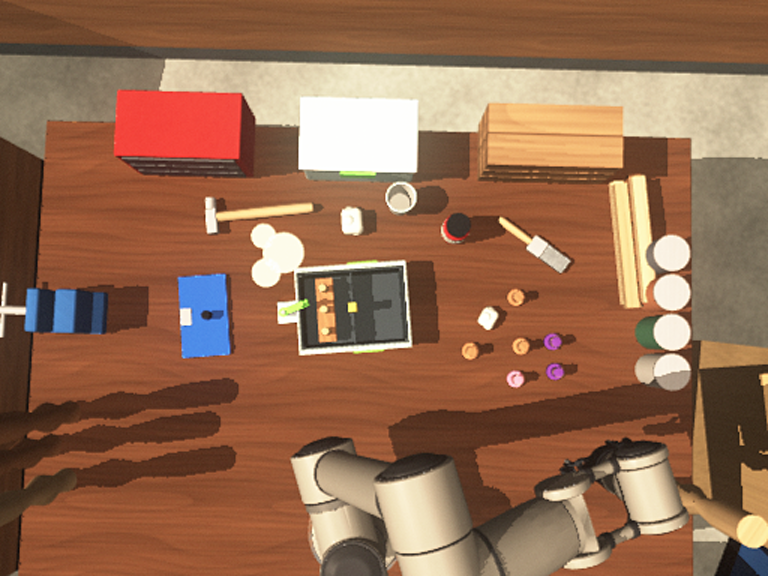

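View pics/scene0.png

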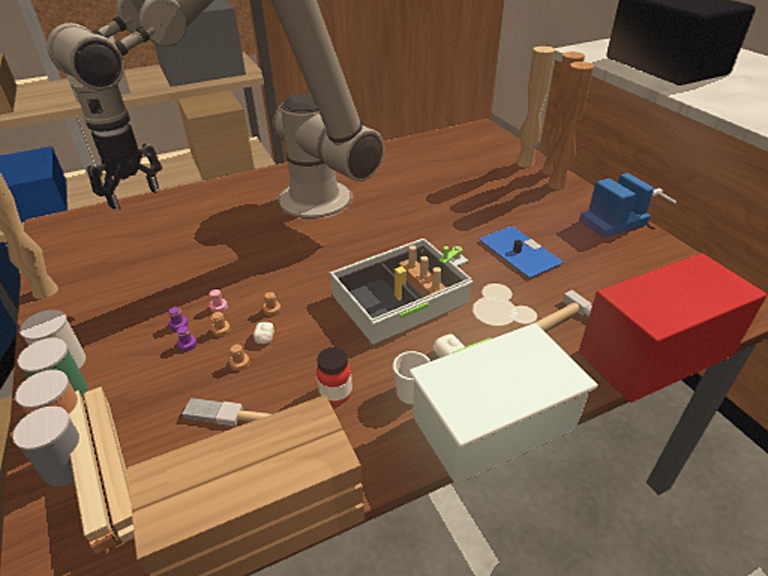

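The top view shows three wooden feet at 1.5x pixels (516,297), (471,351) and (521,346). The look-alikes are purple at (553,342) and (555,371) and pink at (515,379). Chalk2 is at (488,317). The tub is at (354,307) with its hasp at the left (+y), and the lid is at (205,315) with its catch plate also on the left. The other green things are the tub's side clips and the white box's clip at (357,173). I choose the wood-coloured feet and the green bar with the knob at about (295,308).

```bash
cat >> h.py <<'E'
def rect(P):  # minAreaRect of xy points in mm -> centre, sizes, angle
    (c,s,a)=cv2.minAreaRect((P[:,:2]*1000).astype(np.float32)); return np.array(c)/1000,s,a
def feet(im,d,m):
    hsv=cv2.cvtColor(im,cv2.COLOR_RGB2HSV); P=cloud(d,m); out=[]
    ok=(d>0)&(P[...,2]>.041)&(P[...,2]<.056)&(P[...,1]<-.12)&(P[...,1]>-.6)&(P[...,0]>.2)&(P[...,0]<.75)
    n,l,st,c=cv2.connectedComponentsWithStats(ok.astype(np.uint8))
    for i in range(1,n):
        if st[i,4]<12: continue
        q=P[l==i]; out.append((q.mean(0).round(4),ray(m,*c[i],.048)[:2].round(4),st[i,4],c[i].round(1),np.median(hsv[l==i],0)))
    return out
E
python3 - <<'E'
from h import *
z=np.load('top.npz'); im,d=z['im'],z['d']; m=optics.camera_model('top'); P=cloud(d,m)
hsv=cv2.cvtColor(im,cv2.COLOR_RGB2HSV); X,Y,Z=P[...,0],P[...,1],P[...,2]
for f in feet(im,d,m): print(*f)
t=(d>0)&(Z>.062)&(Z<.076)&(hsv[...,1]<60)&(X>.35)&(X<.7)&(Y>-.15)&(Y<.25)
n,l,st,c=cv2.connectedComponentsWithStats(t.astype(np.uint8)); i=1+st[1:,4].argmax()
print('tub',rect(P[l==i]),st[i,4])
b=(hsv[...,0]>100)&(hsv[...,0]<125)&(hsv[...,1]>120)&(Y>.25)&(Y<.55)&(X>.35)&(X<.65)&(Z<.05)
print('lid',rect(P[b]),np.median(Z[b]),b.sum())
k=(d>0)&(Z>.025)&(Z<.05)&(Y>.28)&(Y<.5)&(X>.38)&(X<.62); print('lidknob',P[k].mean(0),k.sum())
g=(hsv[...,0]>30)&(hsv[...,0]<60)&(hsv[...,1]>120)&(X>.45)&(X<.65)&(Y>.08)&(Y<.26)
for lo,hi in((.07,.095),(.1,.125)):
    q=g&(Z>lo)&(Z<hi); print('hasp',P[q].mean(0),q.sum(),rect(P[q]))
yl=(hsv[...,0]>20)&(hsv[...,0]<32)&(hsv[...,1]>170)&(Z>.08)&(Z<.095)&(X>.45)&(X<.65)&(Y>-.02)&(Y<.12);print('post',P[yl].mean(0),yl.sum())
save(im,'pics/c1.png',(180,160,390,270),3.8)
E
```

```text
[ 0.5649 -0.3633  0.0472] [ 0.5649 -0.3631] 36 [344.8 197.3] [ 15.  144.5 248. ]
[ 0.4597 -0.4532  0.0472] [ 0.4596 -0.453 ] 41 [369.9 227.7] [150. 133. 191.]
[ 0.4473 -0.3769  0.0477] [ 0.4473 -0.3769] 36 [348.3 230.7] [ 15.  145.  248.5]
[ 0.4328 -0.2569  0.0472] [ 0.4329 -0.2568] 38 [314.2 233.9] [ 15.  144.5 247. ]
[ 0.3889 -0.4599  0.0479] [ 0.3889 -0.4599] 40 [371.7 248. ] [151.5 137.  195. ]
[ 0.3688 -0.3654  0.0486] [ 0.3687 -0.3655] 39 [344.8 253. ] [173.  48. 253.]
tub (array([0.5157525 , 0.02523953]), (177.96693420410156, 259.8493957519531), 5.668911457061768) 259
lid (array([0.50157486, 0.38644525]), (195.8671875, 114.6969223022461), 6.266000270843506) 0.010958509055183398 1564
lidknob [0.50214886 0.37474167 0.03753379] 33
hasp [0.52332425 0.15601365 0.08452693] 60 (array([0.52291199, 0.15779279]), (15.869171142578125, 62.63429260253906), 23.457035064697266)
hasp [0.52988831 0.14063893 0.11296595] 12 (array([0.52953766, 0.14038477]), (10.273660659790039, 9.447366714477539), 1.5688424110412598)
post [0.51875923 0.01658679 0.08603825] 1
```

View pics/c1.png

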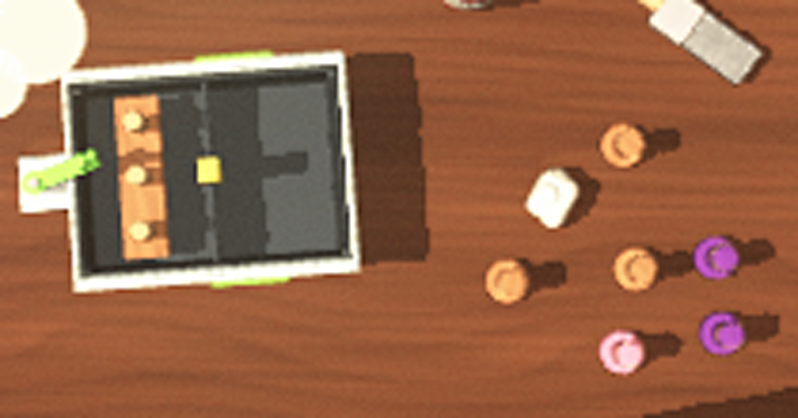

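The crop confirms three wood-coloured feet, at about (624,146), (508,281) and (636,269). It also shows the tub, with the hasp partly open at (60,172) and the yellow post at (208,170). The tub's rim mask came out 178 mm wide instead of 190, so I'll refine it.

```bash
python3 - <<'E'
from h import *
z=np.load('top.npz'); im,d=z['im'],z['d']; m=optics.camera_model('top'); P=cloud(d,m)
hsv=cv2.cvtColor(im,cv2.COLOR_RGB2HSV); X,Y,Z=P[...,0],P[...,1],P[...,2]
t=(d>0)&(Z>.055)&(Z<.078)&(X>.35)&(X<.7)&(Y>-.15)&(Y<.25)&(hsv[...,1]<120)&(hsv[...,2]>120)
n,l,st,c=cv2.connectedComponentsWithStats(t.astype(np.uint8),connectivity=8)
for i in range(1,n):
  if st[i,4]>20: print(st[i],rect(P[l==i]))
q=P[t]; # per-side fits in mm of rim
a=np.radians(4.6)
R2=np.array([[np.cos(a),np.sin(a)],[-np.sin(a),np.cos(a)]]); c0=np.array([.5225,.025])
L=(q[:,:2]-c0)@R2.T*1000
for nm,sel,ax in (('+x',(L[:,0]>82)&(abs(L[:,1])<115),0),('-x',(L[:,0]<-82)&(abs(L[:,1])<115),0),('+y',(L[:,1]>118)&(L[:,1]<140)&(abs(L[:,0])<85)&(abs(L[:,0])>30),1),('-y',(L[:,1]<-118)&(abs(L[:,0])<85),1)):
  p=np.polyfit(L[sel][:,1-ax],L[sel][:,ax],1); print(nm,sel.sum(),p,'mid z',q[sel][:,2].mean())
yl=(hsv[...,0]>22)&(hsv[...,0]<32)&(hsv[...,1]>150)&(Z>.07)&(X>.45)&(X<.65)&(Y>-.05)&(Y<.12)
v,u=np.nonzero(yl);print('post',yl.sum(),ray(m,u.mean(),v.mean(),.088),P[yl].mean(0))
h=(d>0)&(Z>.088)&(Z<.102)&(X>.42)&(X<.65)&(Y>0.04)&(Y<.11); n,l,st,c=cv2.connectedComponentsWithStats(h.astype(np.uint8))
for i in range(1,n): print('handle',P[l==i].mean(0),st[i,4])
# scene check
z=np.load('scene.npz'); im,d=z['im'],z['d']; m=optics.camera_model('scene')
for f in feet(im,d,m): print(f[0],f[2:])
P=cloud(d,m);hsv=cv2.cvtColor(im,cv2.COLOR_RGB2HSV); X,Y,Z=P[...,0],P[...,1],P[...,2]
yl=(hsv[...,0]>20)&(hsv[...,0]<32)&(hsv[...,1]>150)&(Z>.084)&(X>.45)&(X<.65)&(Y>-.05)&(Y<.05);print('post top',P[yl].mean(0),yl.sum())
E
```

```text
[185 174  89  63 736] (array([0.52559436, 0.049179  ]), (206.07911682128906, 305.4583435058594), 5.63137674331665)
+x 210 [-2.15937741e-02  1.00627784e+02] mid z 0.06816398940368157
-x 214 [-1.27903975e-02 -9.07653847e+01] mid z 0.06735393700585394
+y 52 [1.74628424e-02 1.28373552e+02] mid z 0.06776662433096017
-y 66 [ 1.94372294e-02 -1.26744613e+02] mid z 0.0685173310306501
post 7 [0.52356738 0.01814375 0.088     ] [0.52359327 0.01815442 0.08754572]
handle [0.57052586 0.0961357  0.09505121] 20
handle [0.52037307 0.09132285 0.09567178] 18
handle [0.47108561 0.08609212 0.09483682] 20
[ 0.3738 -0.3686  0.0471] (np.int32(36), array([143.3, 195.5]), array([175. ,  81.5, 230.5]))
[ 0.4376 -0.2594  0.0467] (np.int32(38), array([179.6, 197.3]), array([ 14. , 138. , 194.5]))
[ 0.3948 -0.4624  0.0473] (np.int32(38), array([116.1, 207.3]), array([148. , 129.5, 166. ]))
[ 0.4526 -0.381   0.0478] (np.int32(40), array([144.5, 210.5]), array([ 14., 139., 196.]))
[ 0.4647 -0.4565  0.0477] (np.int32(44), array([121.5, 220. ]), array([149. , 129.5, 153. ]))
[ 0.5696 -0.3672  0.0471] (np.int32(48), array([157.3, 232.8]), array([ 14., 138., 202.]))
[ 0.7392 -0.2411  0.0488] (np.int32(27), array([215.8, 257.4]), array([ 18.,  61., 136.]))
post top [0.53066508 0.02416281 0.08755066] 14
```

```bash
cat >> h.py <<'E'
A=np.radians(5.7); C=np.array([.5255,.026])
def tw(x,y,a=None,c=None): # tub -> world
    a=A if a is None else a; c=C if c is None else c
    return c+np.array([x*np.cos(a)-y*np.sin(a),x*np.sin(a)+y*np.cos(a)])
def p3(xy,z): return [float(xy[0]),float(xy[1]),float(z)]
PIV=tw(0,.160)
def knob(h): t=-np.pi/2+A+h; return PIV+.048*np.array([np.cos(t),np.sin(t)])
def st(*a):
    s=r.read_state(); print(*a,'t',round(s['time_s'],1),'p',np.round(s['eef_pos'],4),'F',np.round(s['contact_force'],1),'w',round(s['grip_width'],4),'q6',round(s['joint_positions'][5],2)); return s
E
python3 - <<'E'
from h import *
for n,xy,z in (('tray',C,.25),('hasp',knob(.33),.113),('lid',(.502,.375),.03),('foot',(.565,-.363),.04),('f3',(.433,-.257),.04)):
    for yd in (5.7,-174.3,95.7,-84.3,65,-115):
        q=r.solve_ik(p3(xy,z),down(np.radians(yd))); print(n,yd,None if q is None else np.round(q,2))
print(knob(.33))
yaw=np.radians(65)
for y in (yaw,yaw-np.pi):
    q=r.solve_ik(p3(knob(.33),.2),down(y))
    if q is not None and abs(q[5])<2.6: break
o=down(y)
command_gripper(.04,60)
r.reach(p3([.529,.1415],.2),o); st()
hit=r.move_straight(p3([.529,.1415],.113),speed=.12,max_force=8); st(hit)
command_gripper(.0,40); st()
for h in np.linspace(.45,1.75,12): r.move_straight(p3(knob(h),.113),speed=.1)
st('end'); command_gripper(.04); r.move_straight(p3(knob(1.75),.25),speed=.2); st()
E
```

```text
tray 5.7 [-0.1   0.33  1.48 -0.    1.33 -0.2 ]
tray -174.3 [-0.1   0.33  1.48 -0.    1.33  2.95]
tray 95.7 [-0.1   0.33  1.48 -0.    1.33 -1.77]
tray -84.3 [-0.1   0.33  1.48 -0.    1.33  1.38]
tray 65 [-0.1   0.33  1.48 -0.    1.33 -1.23]
tray -115 [-0.1   0.33  1.48 -0.    1.33  1.91]
hasp 5.7 [ 0.12  0.5   1.62 -0.    1.02  0.02]
hasp -174.3 None
hasp 95.7 [ 0.12  0.5   1.62 -0.    1.02 -1.55]
hasp -84.3 [ 0.12  0.5   1.62 -0.    1.02  1.59]
hasp 65 [ 0.12  0.5   1.62 -0.    1.02 -1.01]
hasp -115 [ 0.12  0.5   1.62 -0.    1.02  2.13]
lid 5.7 [ 0.52  0.73  1.45 -0.    0.97  0.42]
lid -174.3 [ 0.52  0.73  1.45 -0.    0.97 -2.72]
lid 95.7 [ 0.52  0.73  1.45 -0.    0.97 -1.15]
lid -84.3 [ 0.52  0.73  1.45 -0.    0.97  1.99]
lid 65 [ 0.52  0.73  1.45 -0.    0.97 -0.62]
lid -115 [ 0.52  0.73  1.45 -0.    0.97  2.53]
foot 5.7 [-0.69  0.78  1.29 -0.    1.07 -0.78]
foot -174.3 [-0.69  0.78  1.29 -0.    1.07  2.36]
foot 95.7 [-0.69  0.78  1.29 -0.    1.07 -2.36]
foot -84.3 [-0.69  0.78  1.29 -0.    1.07  0.79]
foot 65 [-0.69  0.78  1.29 -0.    1.07 -1.82]
foot -115 [-0.69  0.78  1.29 -0.    1.07  1.32]
f3 5.7 [-0.69  0.54  1.81 -0.    0.79 -0.79]
f3 -174.3 [-0.69  0.54  1.81 -0.    0.79  2.35]
f3 95.7 [-0.69  0.54  1.81 -0.    0.79 -2.36]
f3 -84.3 [-0.69  0.54  1.81 -0.    0.79  0.78]
f3 65 [-0.69  0.54  1.81 -0.    0.79 -1.82]
f3 -115 [-0.69  0.54  1.81 -0.    0.79  1.32]
[0.52959611 0.14156821]
t 3.0 p [0.5293 0.1407 0.2001] F [ 0.3  0.4 -0. ] w 0.04 q6 -1.01
False t 3.9 p [0.5296 0.1415 0.1137] F [ 0.4 -0.8  0.1] w 0.04 q6 -1.01
t 4.4 p [0.529  0.1415 0.1132] F [-0.1  0.5 -0.6] w -0.0001 q6 -1.01
end t 7.4 p [0.5556 0.1988 0.113 ] F [0.1 0.6 1.2] w -0.0 q6 -0.92
t 8.7 p [0.5552 0.1983 0.2488] F [ 0.2  0.4 -0.7] w 0.0399 q6 -0.92
```

```bash
python3 - <<'E'
from h import *
r.reach([.5,-.15,.3],down(A))
a,d,m=snap('top'); np.savez('top.npz',im=a,d=d); b,d2,m2=snap('scene'); np.savez('scene.npz',im=b,d=d2)
P=cloud(d,m); hsv=cv2.cvtColor(a,cv2.COLOR_RGB2HSV); X,Y,Z=P[...,0],P[...,1],P[...,2]
g=(hsv[...,0]>30)&(hsv[...,0]<60)&(hsv[...,1]>120)&(X>.45)&(X<.65)&(Y>.08)&(Y<.28)
for lo,hi in((.07,.095),(.1,.125)):
    q=g&(Z>lo)&(Z<hi); print('hasp',P[q].mean(0),q.sum(),rect(P[q]))
A1=cv2.resize(a[160:260,170:300],(560,430));B1=cv2.resize(b[140:240,200:330],(560,430))
save(np.vstack([A1,B1])[:, :],'pics/h1.png',s=.69)
E
```

```text
hasp [0.52357865 0.15417933 0.08488953] 37 (array([0.52295825, 0.15773196]), (15.766146659851074, 62.927120208740234), 23.31751823425293)
hasp [0.52990336 0.13969143 0.11129367] 9 (array([0.53045844, 0.13971587]), (10.743280410766602, 7.594819068908691), 17.740636825561523)
```

View pics/h1.png

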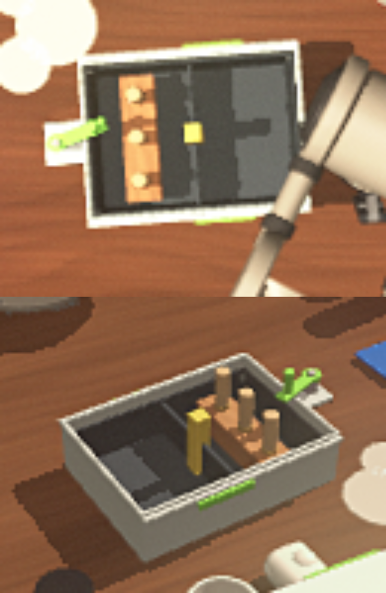

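The top view shows the hasp unmoved: bar at about (78,135) and knob at its right end, so the fingers closed beside or above it. I'll go back to the grasp pose and look.

```bash
python3 - <<'E'
from h import *
print(r.tip_extent)
z=np.load('scene.npz'); a,d=z['im'],z['d']; m=optics.camera_model('scene'); P=cloud(d,m); hsv=cv2.cvtColor(a,cv2.COLOR_RGB2HSV); X,Y,Z=P[...,0],P[...,1],P[...,2]
g=(hsv[...,0]>30)&(hsv[...,0]<60)&(hsv[...,1]>120)&(X>.45)&(X<.65)&(Y>.08)&(Y<.28)&(Z>.1); print('knob scene',P[g].mean(0),g.sum(),P[g][:,2].max())
o=down(np.radians(65))
r.reach(p3([.53,.14],.2),o); r.move_straight(p3([.53,.14],.111),speed=.12,max_force=8); st()
b,d2,m2=snap('scene'); save(b,'pics/h2.png',(230,110,350,200),5)
E
```

```text
0.025
knob scene [0.53432175 0.13813346 0.10995569] 17 0.11657544360206169
t 12.2 p [0.5306 0.1398 0.1118] F [ 0.3 -0.1 -0.1] w 0.04 q6 -1.02
```

View pics/h2.png

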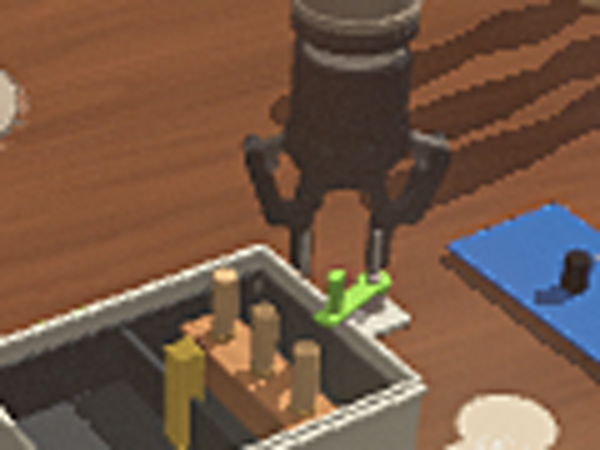

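The fingers (tips at (300,272) and (378,270)) end level with the knob's top (338,272), so they stand too high or too far back. I'll measure where they really are.

```bash
python3 - <<'E'
from h import *
st()
for n in('scene','top'):
    b,d,m=snap(n); P=cloud(d,m)
    if n=='scene':
        for cx,cy in ((300,255),(301,268),(376,240),(377,262),(338,285)):
            u,v=230+cx//5,110+cy//5; print((u,v),P[v,u].round(4),b[v,u])
    print(n,proj(m,[.53,.14,.086]),proj(m,[.53,.14,.111]))
    q=P[(d>0)&(P[...,2]>.09)&(P[...,2]<.13)&(abs(P[...,0]-.53)<.09)&(abs(P[...,1]-.14)<.06)]
    print(n,len(q),q.min(0),q.max(0))
    B=(abs(P[...,0]-.52)<.08)&(abs(P[...,1]-.14)<.08)&(P[...,2]>.075)&(b.max(-1)<160)
    L=P[B]; L=L[np.argsort(L[:,2])]; print(L[:12].round(3).tolist())
E
```

```text
t 12.2 p [0.5307 0.1399 0.1119] F [-0.3  0.4  0.4] w 0.0399 q6 -1.02
(290, 161) [0.531  0.1108 0.1387] [98 91 82]
(290, 163) [0.5324 0.1104 0.1316] [90 82 74]
(305, 158) [0.5504 0.1568 0.1487] [117 107  95]
(305, 162) [0.5499 0.1585 0.1316] [115 106  96]
(297, 167) [0.5365 0.1367 0.1091] [ 83 112  46]
scene [296.49821316 171.15536036] [296.91002929 165.30751748]
scene 90 [0.4669761  0.08049809 0.09000443] [0.58283393 0.16683612 0.12887402]
[[0.52, 0.181, 0.075], [0.482, 0.077, 0.076], [0.524, 0.082, 0.076], [0.476, 0.076, 0.076], [0.571, 0.088, 0.076], [0.58, 0.094, 0.077], [0.479, 0.082, 0.077], [0.523, 0.183, 0.077], [0.473, 0.082, 0.077], [0.478, 0.079, 0.077], [0.578, 0.087, 0.077], [0.574, 0.09, 0.078]]
top [201.40131613 202.80400463] [200.58965931 202.41999337]
top 40 [0.46498232 0.08022971 0.09008553] [0.57821275 0.1002633  0.10435702]
[[0.524, 0.083, 0.077], [0.566, 0.088, 0.078], [0.514, 0.086, 0.085], [0.52, 0.082, 0.086], [0.569, 0.087, 0.087], [0.572, 0.087, 0.089], [0.527, 0.096, 0.091], [0.523, 0.096, 0.093], [0.523, 0.092, 0.094], [0.52, 0.088, 0.096], [0.516, 0.085, 0.099], [0.567, 0.1, 0.102]]
```

The fingertips measure about z 0.128 where the given geometry predicts about 0.09, so the tool is roughly 35–40 mm shorter than stated. I'll confirm that by touching empty bench with the fingers shut, then half open.

```bash
python3 - <<'E'
from h import *
r.move_straight(p3([.53,.14],.22),speed=.25)
o=down(A); r.reach([.5,-.16,.15],o)
for w in (0,.04):
    command_gripper(w); r.move_straight([.5,-.16,.05],o,speed=.12)
    print(r.move_straight([.5,-.16,-.025],o,speed=.03,max_force=4)); st(w)
    r.move_straight([.5,-.16,.1],o,speed=.2)
E
```

```text
True
0 t 17.2 p [ 0.5    -0.16   -0.0038] F [-1.2  0.2  7.1] w 0.0 q6 -0.56
True
0.04 t 20.6 p [ 0.5    -0.16   -0.0054] F [-1.4  0.4  5.7] w 0.0403 q6 -0.56
```

Contact came at TCP z -0.004 with the fingers shut. The tips are therefore about 4 mm behind the reported TCP instead of 25 mm ahead, and the lateral position agrees. From here I command heights by the measured tip.

```bash
cat >> h.py <<'E'
# measured: fingertip z = TCP z + .004 (shut) / +.0055 (40 mm open)
def tp(xy,tip): return p3(xy,tip-.0042)
E
python3 - <<'E'
from h import *
o=down(np.radians(65)); K=[.530,.1405]
command_gripper(.04,60)
r.reach(tp(K,.2),o)
print(r.move_straight(tp(K,.0885),o,speed=.15,max_force=6)); st()
command_gripper(.0,40); s=st()
if s['grip_width']>.006:
    for h in np.linspace(.45,1.75,12): r.move_straight(tp(knob(h),.0885),o,speed=.1)
    st('end'); command_gripper(.04); r.move_straight(tp(knob(1.75),.2),o,speed=.25)
r.reach([.5,-.15,.3],down(A))
a,d,m=snap('top'); P=cloud(d,m); hsv=cv2.cvtColor(a,cv2.COLOR_RGB2HSV); X,Y,Z=P[...,0],P[...,1],P[...,2]
g=(hsv[...,0]>30)&(hsv[...,0]<60)&(hsv[...,1]>120)&(X>.45)&(X<.65)&(Y>.08)&(Y<.28)
q=g&(Z>.07)&(Z<.095); print('hasp',rect(P[q])); q=g&(Z>.1); print(P[q].mean(0),knob(1.75))
E
```

```text
False
t 23.6 p [0.5306 0.1402 0.085 ] F [ 0.2  0.3 -0.2] w 0.0399 q6 -1.02
t 23.9 p [0.5306 0.1404 0.0852] F [-0.  -1.7  4.6] w 0.0102 q6 -1.02
end t 26.9 p [0.5556 0.1979 0.085 ] F [-1.2 -5.   7.4] w 0.0105 q6 -0.92
hasp (array([0.53774683, 0.19245496]), (68.39958190917969, 16.584903717041016), 19.817489624023438)
[0.55645676 0.19789659 0.11430076] [0.55575687 0.1984134 ]
```

```bash
python3 - <<'E'
from h import *
command_gripper(.045,25)
r.reach(tp(C,.2),down(A)); 
print(r.move_straight(tp(C,.060),speed=.15,max_force=8)); st()
command_gripper(0,25); st('x grip')
command_gripper(.045); r.move_straight(tp(C,.105),speed=.2)
o=down(A+np.pi/2); r.move_straight(tp(C,.105),o,speed=.15); r.move_straight(tp(C,.060),o,speed=.15)
command_gripper(0,25); s=st('y grip')
command_gripper(0,100); s=st('y grip hard')
# probe walls
ux=np.array([np.cos(A),np.sin(A)]); uy=np.array([-np.sin(A),np.cos(A)])
p0=np.array(tp(C,.060))
F0=np.array(r.read_state()['contact_force'])
for u in (ux,-ux,uy,-uy):
    hit=r.move_straight(list(p0+np.r_[u*.005,0]),speed=.02,max_force=10); s=r.read_state()
    print(hit,'disp mm',((np.array(s['eef_pos'])-p0)[:2]@u*1000).round(2),np.round(np.array(s['contact_force'])-F0,1))
    r.move_straight(list(p0),speed=.05)
st()
E
```

```text
False
t 31.5 p [0.5262 0.0257 0.0567] F [0.6 0.  0.1] w 0.0449 q6 -0.2
x grip t 31.8 p [0.5266 0.0259 0.0569] F [-0.1 -0.3  6.4] w 0.0194 q6 -0.2
y grip t 35.1 p [0.5265 0.0257 0.0571] F [-0.5 -0.8  5.8] w 0.0196 q6 -1.77
y grip hard t 35.3 p [0.5266 0.0258 0.0573] F [-0.9 -1.4  7.8] w 0.0182 q6 -1.77
True disp mm 1.15 [-0.4  1.5 -2.7]
True disp mm -0.01 [ 2.7  2.5 -5.4]
True disp mm -0.23 [ 1.7 -0.4 -3.7]
True disp mm 0.81 [ 1.3  1.2 -3.9]
t 37.2 p [0.5257 0.0252 0.0572] F [-2.7 -4.7 13.8] w 0.0182 q6 -1.76
```

```bash
python3 - <<'E'
from h import *
o=down(A+np.pi/2)
r.move_straight(tp(C,.068),o,speed=.05); r.hold(.2); s=st('lifted')
p0=np.array(tp(C,.068))
ux=np.array([np.cos(A),np.sin(A)]); uy=np.array([-np.sin(A),np.cos(A)])
for nm,u in (('x',ux),('-x',-ux),('y',uy),('-y',-uy)):
    for k in np.arange(.0005,.0051,.0005):
        r.move_straight(list(p0+np.r_[u*k,0]),o,speed=.02); r.hold(.05)
        s=r.read_state(); f=np.array(s['contact_force'])
        if k<.0011: F0=f[:2]@u
        if f[:2]@u-F0<-6: break
    print(nm,round(k*1e3,1),((np.array(s['eef_pos'])-p0)[:2]@u*1000).round(2),np.round(f,1),round(F0,1))
    r.move_straight(list(p0),o,speed=.05)
r.hold(.1); st()
E
```

```text
lifted t 37.7 p [0.5255 0.0258 0.0634] F [ 2.8 -1.6 -3.4] w 0.0185 q6 -1.77
x 5.0 3.91 [-1.7 -5.1 -5.4] -1.9
-x 3.5 0.27 [ 9.7 -2.2 -7.4] -3.4
y 2.5 -0.02 [  2.1 -15.6  -1.5] -8.9
-y 5.0 4.18 [-0.2  5.9 -3.6] 0.1
t 48.4 p [0.5255 0.0258 0.0638] F [ 0.7 -0.2 -5.9] w 0.0185 q6 -1.77
```

Lifted, the walls show the tub's centre about 1.9 mm toward +x and 2.1 mm toward -y from the tool. I'll correct for that, then lift, turn and lower.

```bash
sed -i 's/C=np.array(\[.5255,.026\])/C=np.array([.5276,.0241])/' h.py; python3 - <<'E'
from h import *
o=down(A+np.pi/2)
r.move_straight(tp(C,.075),o,speed=.05); r.move_straight(tp(C,.23),o,speed=.12); s=st('up')
q=np.array(s['joint_positions']); q[5]+=np.pi; r.movej(list(q)); o2=down(A-np.pi/2)
r.move_straight(tp(C,.22),o2,speed=.1); r.hold(.3); st('turned')
a,d,m=snap('scene'); save(a,'pics/t1.png',(200,90,340,230),4)
r.move_straight(tp(C,.128),o2,speed=.12); r.hold(.2); st()
print(r.move_straight(tp(C,.075),o2,speed=.04,max_force=15)); st('low')
E
```

```text
up t 50.1 p [0.5272 0.0241 0.225 ] F [-0.9  0.3 -4.9] w 0.0184 q6 -1.77
turned t 53.3 p [0.5277 0.0241 0.2161] F [-0.4  0.  -4.1] w 0.0185 q6 1.37
t 54.5 p [0.528  0.0241 0.1246] F [ 0.3  0.2 -4.6] w 0.018 q6 1.37
False
low t 56.0 p [0.5278 0.0241 0.0711] F [-0.   0.9 -4.7] w 0.0183 q6 1.37
```

View pics/t1.png

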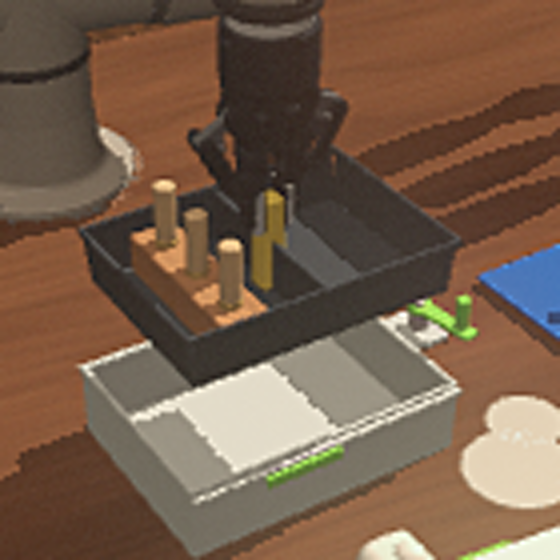

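The tray is turned and level, with the handles at the far -y end and the bay at the hasp side, over the empty tub. It's entering without contact, so I'll seat it and fetch the first foot.

```bash
cat >> h.py <<'E'
def wood(n='top'):
    im,d,m=snap(n); return sorted([f[0][:2] for f in feet(im,d,m) if f[4][0]<22 and f[4][1]>95 and f[0][0]<.68],key=lambda p:-p[1])
def fetch(xy,slot,yaw=A-np.pi/2):
    o=down(yaw); command_gripper(.05)
    r.reach(tp(xy,.13),o)
    if r.move_straight(tp(xy,.0195),o,speed=.2,max_force=10): st('hit!')
    command_gripper(0,40); s=st('grip')
    if s['grip_width']<.018: return False
    r.move_straight(tp(xy,.16),o,speed=.3)
    t=tw(*slot); r.reach(tp(t,.16),o)
    r.move_straight(tp(t,.045),o,speed=.25)
    print(r.move_straight(tp(t,.0262),o,speed=.05,max_force=8)); st('down')
    command_gripper(.05); r.move_straight(tp(t,.16),o,speed=.3); return True
E
python3 - <<'E'
from h import *
o2=down(A-np.pi/2)
print(r.move_straight(tp(C,.0595),o2,speed=.04,max_force=12)); st('seat')
command_gripper(.045,40); st('open'); r.move_straight(tp(C,.2),o2,speed=.25)
im,d,m=snap('top'); P=cloud(d,m)
h=(d>0)&(P[...,2]>.086)&(P[...,2]<.102)&(P[...,0]>.42)&(P[...,0]<.65)&(P[...,1]>-.09)&(P[...,1]<-.0); n,l,s_,c=cv2.connectedComponentsWithStats(h.astype(np.uint8))
for i in range(1,n): print('handle',P[l==i].mean(0).round(4),s_[i,4])
w=wood(); print(w)
print(fetch(w[0]+[.001,-.001],(.0,.062))); print(wood())
im,d,m=snap('top'); save(im,'pics/f1.png',(180,150,390,270),3.8)
E
```

```text
True
seat t 56.3 p [0.5279 0.0241 0.0573] F [ 0.2 -0.6  5.1] w 0.0185 q6 1.37
open t 56.7 p [0.5269 0.0242 0.0564] F [0.5 1.2 0.1] w 0.0451 q6 1.37
handle [ 0.4829 -0.0432  0.0948] 21
[array([ 0.4332, -0.2563]), array([ 0.5644, -0.3644]), array([ 0.4472, -0.3773])]
grip t 60.0 p [ 0.4351 -0.2579  0.0168] F [-0.1  1.5  7.5] w 0.0225 q6 0.78
True
down t 62.9 p [0.522  0.0858 0.0232] F [ 0.3 -0.2  3.7] w 0.0224 q6 1.49
True
[array([ 0.5648, -0.3646]), array([ 0.4471, -0.3778])]
```

View pics/f1.png

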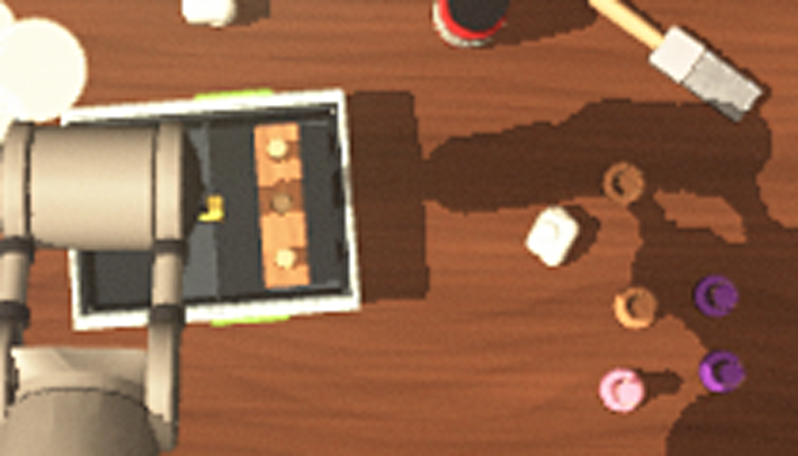

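The tray is home, with handle tops at 0.0948 as expected. The arm covers the bay, and two wooden feet remain at (624,183) and (636,307).

```bash
python3 - <<'E'
from h import *
w=wood(); print(w)
print(fetch(w[0]+[.001,-.001],(.052,.062)))
w=wood(); print(w)
if w: print(fetch(w[-1]+[.001,-.001],(-.052,.062)))
r.reach([.45,-.2,.3],down(A-np.pi/2)); print(wood(),wood('scene'))
im,d,m=snap('top'); np.savez('top.npz',im=im,d=d); save(im,'pics/f2.png',(110,140,390,270),2.8); st()
P=cloud(d,m); X,Y,Z=P[...,0],P[...,1],P[...,2]; hsv=cv2.cvtColor(im,cv2.COLOR_RGB2HSV)
h=(d>0)&(Z>.048)&(Z<.06)&(X>.44)&(X<.61)&(Y>.04)&(Y<.14)&(hsv[...,0]<22)&(hsv[...,1]>95); n,l,s_,c=cv2.connectedComponentsWithStats(h.astype(np.uint8))
for i in range(1,n): print('foot',P[l==i].mean(0).round(4),s_[i,4])
b=(hsv[...,0]>100)&(hsv[...,0]<125)&(hsv[...,1]>120)&(Y>.25)&(Y<.55)&(X>.35)&(X<.65)&(Z<.05)
print('lid',rect(P[b]),b.sum()); k=(d>0)&(Z>.025)&(Z<.05)&(Y>.28)&(Y<.5)&(X>.38)&(X<.62); print('lidknob',P[k].mean(0),k.sum())
h=(d>0)&(Z>.086)&(Z<.102)&(X>.42)&(X<.65)&(Y>-.09)&(Y<-.0); n,l,s_,c=cv2.connectedComponentsWithStats(h.astype(np.uint8))
for i in range(1,n): print('handle',P[l==i].mean(0).round(4),s_[i,4])
E
```

```text
[array([ 0.5649, -0.3642]), array([ 0.447 , -0.3775])]
grip t 67.0 p [ 0.5669 -0.3659  0.0174] F [-0.3  0.8  7.5] w 0.0233 q6 0.78
True
down t 70.2 p [0.5738 0.091  0.0237] F [ 0.5 -0.5  2.7] w 0.0227 q6 1.5
True
[array([ 0.447, -0.377])]
grip t 74.3 p [ 0.4488 -0.3788  0.017 ] F [0.5 0.6 7.1] w 0.0225 q6 0.64
True
down t 77.6 p [0.4704 0.0806 0.0234] F [0.1 0.4 5.7] w 0.0229 q6 1.48
True
[] []
t 79.9 p [ 0.4502 -0.1988  0.2993] F [0.2 0.8 0.5] w 0.05 q6 0.9
foot [0.5718 0.0924 0.054 ] 35
foot [0.5191 0.0866 0.0549] 35
foot [0.4699 0.0824 0.0553] 32
lid (array([0.50183389, 0.38630121]), (196.08639526367188, 115.56519317626953), 5.464228630065918) 1568
lidknob [0.50184357 0.37557815 0.03739521] 32
handle [ 0.5829 -0.0343  0.094 ] 19
handle [ 0.5333 -0.0397  0.0946] 21
handle [ 0.4831 -0.0451  0.0947] 21
```

View pics/f2.png

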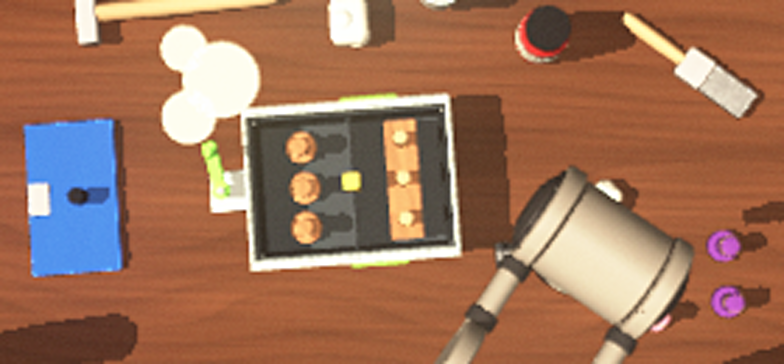

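All three feet stand in the bay at (300,147), (303,188) and (306,228), tops at 0.055. The hasp is swung out to the left at (215,165), and the lid at (72,198) has its catch plate on the left. Next I grip the lid.

```bash
python3 - <<'E'
from h import *
L=np.array([.5025,.3748]); command_gripper(.045,20)
o1=down(A); r.reach(tp(L,.12),o1); print(r.move_straight(tp(L,.0165),o1,speed=.2,max_force=8)); st()
command_gripper(0,20); st('x'); command_gripper(.045)
r.move_straight(tp(L,.05),o1,speed=.2); o=down(A-np.pi/2); r.move_straight(tp(L,.05),o,speed=.15)
r.move_straight(tp(L,.0165),o,speed=.15); command_gripper(0,25); st('y'); command_gripper(0,60)
r.move_straight(tp(L,.18),o,speed=.2)
G=tw(0,.065); r.reach(tp(G,.18),o); r.hold(.2); st('over')
im,d,m=snap('scene'); P=cloud(d,m); hsv=cv2.cvtColor(im,cv2.COLOR_RGB2HSV)
b=(d>0)&(hsv[...,0]>100)&(hsv[...,0]<125)&(hsv[...,1]>120)&(abs(P[...,0]-.52)<.16)&(abs(P[...,1]-.09)<.1)&(P[...,2]>.12)
print('lid air',rect(P[b]),tw(0,.0755),'z',np.percentile(P[b][:,2],[3,50,97]).round(4),b.sum())
q=P[b]; M=np.c_[q[:,:2],np.ones(len(q))]; print('tilt',np.linalg.lstsq(M,q[:,2],rcond=None)[0].round(4))
r.move_straight(tp(G,.095),o,speed=.15); st()
print(r.move_straight(tp(G,.081),o,speed=.03,max_force=6)); st('low')
im,d,m=snap('scene'); save(im,'pics/l1.png',(200,110,350,220),5)
E
```

```text
False
t 83.0 p [0.5034 0.3749 0.0133] F [-0.4  0.6  0.6] w 0.0447 q6 0.42
x t 83.3 p [0.5035 0.3753 0.0142] F [-0.4 -0.4  6.1] w 0.0209 q6 0.42
y t 86.4 p [0.5032 0.3752 0.0135] F [0.4 1.3 4.1] w 0.0212 q6 1.99
over t 88.9 p [0.5212 0.0899 0.1757] F [-1.  -0.8 -2.5] w 0.0197 q6 1.5
lid air (array([0.52205182, 0.10015804]), (195.7254638671875, 113.96821594238281), 6.40467643737793) [0.52010136 0.0992267 ] z [0.1701 0.1727 0.1752] 844
tilt [-0.0031 -0.0052  0.1752]
t 89.7 p [0.5217 0.0889 0.0914] F [ 0.4 -0.  -1.8] w 0.0199 q6 1.5
True
low t 90.1 p [0.5211 0.0888 0.0776] F [-0.4 -0.8  3.9] w 0.02 q6 1.5
```

View pics/l1.png

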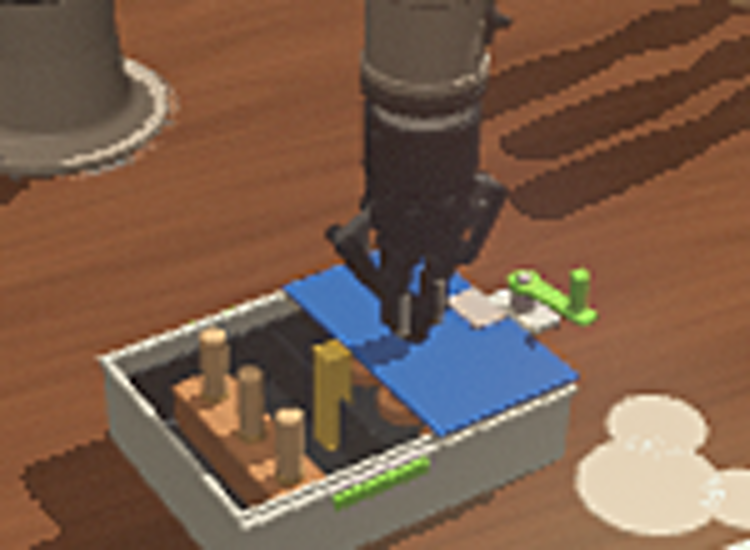

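The TCP is 7.8 mm above the lid's underside in the grasp, so 0.0776 puts the lid at 0.070, on the rim. The picture shows it flat over the bay with the catch plate at (485,307), by the hasp. I'll release and check from above.

```bash
python3 - <<'E'
from h import *
G=tw(0,.065); o=down(A-np.pi/2)
command_gripper(.045,40); r.move_straight(tp(G,.18),o,speed=.25); r.reach([.45,-.2,.3],o)
for n in('top','scene'):
    im,d,m=snap(n); P=cloud(d,m); hsv=cv2.cvtColor(im,cv2.COLOR_RGB2HSV); X,Y,Z=P[...,0],P[...,1],P[...,2]
    b=(d>0)&(hsv[...,0]>100)&(hsv[...,0]<125)&(hsv[...,1]>120)&(abs(X-.52)<.16)&(abs(Y-.09)<.1)&(Z>.03)
    q=P[b]; M=np.c_[q[:,:2]-q[:,:2].mean(0),np.ones(len(q))]; print(n,rect(q),tw(0,.0755),np.linalg.lstsq(M,q[:,2],rcond=None)[0].round(4))
    if n=='top':
        g=(hsv[...,0]>30)&(hsv[...,0]<60)&(hsv[...,1]>120)&(X>.45)&(X<.65)&(Y>.14)&(Y<.28)&(Z>.1); print('knob',P[g].mean(0),g.sum(),knob(1.8))
st()
E
```

```text
top (array([0.52036707, 0.10090578]), (193.03636169433594, 114.05304718017578), 5.9741387367248535) [0.52010136 0.0992267 ] [-0.0003  0.0003  0.0747]
knob [0.5572087  0.1986875  0.11027927] 6 [0.55713925 0.19880334]
scene (array([0.52140558, 0.09880908]), (197.0946807861328, 115.8897933959961), 6.051431655883789) [0.52010136 0.0992267 ] [ 0.0018 -0.0016  0.0748]
t 92.4 p [ 0.4503 -0.1989  0.2993] F [-0.7 -0.2 -0.4] w 0.0452 q6 0.9
```

```bash
python3 - <<'E'
from h import *
K=[.557,.1985]; yw=lambda h: down(A+.6*max(h,0)); o=yw(1.8)
command_gripper(.035,40); r.reach(tp(K,.2),o)
print(r.move_straight(tp(K,.0885),o,speed=.2,max_force=6)); command_gripper(0,40); s=st('grip')
if s['grip_width']>.006:
    for h in np.linspace(1.7,0,14): r.move_straight(tp(knob(h),.0885),yw(h),speed=.1)
    s=st('h0')
    F0=np.array(s['contact_force'])
    print(r.move_straight(tp(knob(-.06),.0885),yw(0),speed=.03,max_force=10)); s=st('stop?')
    command_gripper(.03); p=s['eef_pos']; r.move_straight([p[0],p[1],.2],yw(0),speed=.25)
r.reach([.45,-.2,.3],down(A-np.pi/2))
im,d,m=snap('top'); P=cloud(d,m); hsv=cv2.cvtColor(im,cv2.COLOR_RGB2HSV); X,Y,Z=P[...,0],P[...,1],P[...,2]
g=(hsv[...,0]>30)&(hsv[...,0]<60)&(hsv[...,1]>120)&(X>.45)&(X<.6)&(Y>.08)&(Y<.28)
q=g&(Z>.07)&(Z<.095); print('hasp',rect(P[q]),q.sum()); q=g&(Z>.1); print(P[q].mean(0),knob(0))
b=(d>0)&(hsv[...,0]>100)&(hsv[...,0]<125)&(hsv[...,1]>120)&(abs(X-.52)<.16)&(abs(Y-.09)<.1)&(Z>.03); print('lid',rect(P[b]),np.median(Z[b]))
save(im,'pics/e1.png',(110,110,390,280),2.8)
E
```

```text
False
grip t 95.3 p [0.5579 0.1985 0.0859] F [-0.7 -0.8  6.3] w 0.0106 q6 -0.97
h0 t 98.8 p [0.5194 0.1331 0.086 ] F [  6.1 -11.3   5.6] w 0.0105 q6 0.01
False
stop? t 99.1 p [0.5168 0.1331 0.086 ] F [ 6.2 -9.9  6.4] w 0.0103 q6 0.01
hasp (array([0.51521222, 0.15157462]), (11.294438362121582, 54.846229553222656), 5.843957901000977) 22
[0.51379918 0.13396719 0.10938174] [0.51647619 0.13554622]
lid (array([0.52064941, 0.10058221]), (193.09169006347656, 113.88034057617188), 6.148512840270996) 0.07480944484956123
```

View pics/e1.png

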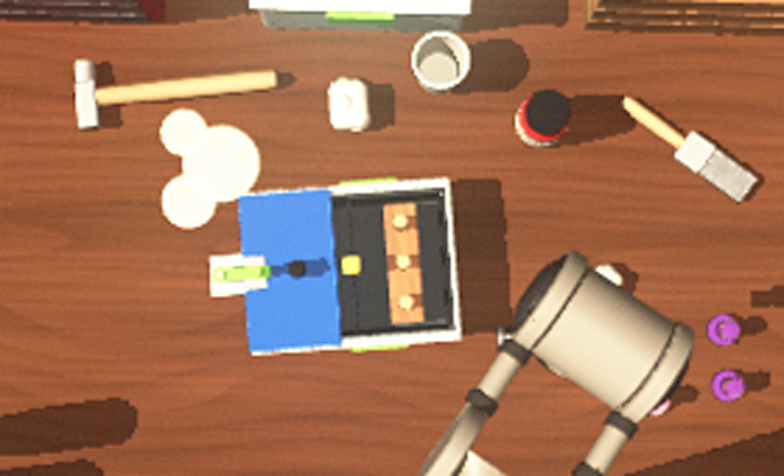

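The hasp now lies along the tub's axis over the catch plate at (240,272), and the lid is flat. The bystanders look unmoved. As a check that it is fully shut, I'll push the knob sideways with shut fingers until it stops.

```bash
python3 - <<'E'
from h import *
ux=np.array([np.cos(A),np.sin(A)]); K=np.array([.5163,.1345]); o=down(A+np.pi/2)
command_gripper(0,40); S=K+.038*ux; r.reach(tp(S,.2),o); r.move_straight(tp(S,.093),o,speed=.2)
print(r.move_straight(tp(K+.021*ux,.093),o,speed=.06,max_force=6)); st()
for k in np.arange(.020,.009,-.001):
    r.move_straight(tp(K+k*ux,.093),o,speed=.03); r.hold(.05); s=r.read_state(); f=np.array(s['contact_force'])[:2]@ux
    print(round(k*1e3), ((np.array(s['eef_pos'])[:2]-K)@ux*1e3).round(1), round(f,1))
    if f>7: break
r.move_straight(tp(S,.093),o,speed=.1); r.move_straight(tp(S,.2),o,speed=.25); command_gripper(.03)
r.reach([.45,-.2,.3],down(A-np.pi/2))
im,d,m=snap('top'); P=cloud(d,m); hsv=cv2.cvtColor(im,cv2.COLOR_RGB2HSV); X,Y,Z=P[...,0],P[...,1],P[...,2]
g=(hsv[...,0]>30)&(hsv[...,0]<60)&(hsv[...,1]>120)&(X>.45)&(X<.6)&(Y>.08)&(Y<.28)
q=g&(Z>.07)&(Z<.095); print('hasp',rect(P[q]),q.sum()); q=g&(Z>.1); print(P[q].mean(0),knob(0))
b=(d>0)&(hsv[...,0]>100)&(hsv[...,0]<125)&(hsv[...,1]>120)&(abs(X-.52)<.16)&(abs(Y-.09)<.1)&(Z>.03); print('lid',rect(P[b]),np.median(Z[b])); print(wood()); st()
E
```

```text
False
t 105.0 p [0.5375 0.1367 0.0897] F [ 0.5 -0.5  0.5] w -0.0 q6 -1.56
20 20.2 -0.4
19 19.0 0.1
18 18.0 -0.2
17 17.4 1.2
16 17.2 4.7
15 17.1 7.6
hasp (array([0.51522858, 0.15323106]), (11.345661163330078, 52.9725227355957), 6.38682746887207) 22
[0.51222928 0.13441002 0.11263529] [0.51647619 0.13554622]
lid (array([0.52060443, 0.10054071]), (192.8405303955078, 114.23726654052734), 6.239592552185059) 0.07456653206547949
[]
t 110.4 p [ 0.4501 -0.1997  0.2999] F [-1.   0.2 -1.2] w 0.0299 q6 0.9
```

The knob met a firm stop at once (7.6 N with no travel), so the hasp is fully shut, and nothing else has moved. I'm handing in.

```bash
python3 -c "
from h import *
print(r.finish_job())"
```

```text
the job is handed in; nothing more can be done
None
```

The job is handed in at about 110 s of robot time: tray turned and home, all three feet upright in its bay, blue lid flat with its catch at the hasp end, hasp against its shut stop, and no bystander seen to have moved.

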